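# Hold the filling chute over the tin on the scale

### The job

Take the top filling chute off the pile by its upright black grip, leaving the chute underneath where it is, and carry it over the row of jars to the tin standing on the kitchen scale. Finish while still holding it level in the gripper, centred over the tin with its outlet's long side along the tin's long side and about 15 mm above the tin's rim, so that it touches neither tin nor scale and the scale can weigh true. Do not let the chute bump anything on the way, and leave the tin, the jars and the other things undisturbed.

Things in the scene. Friction and masses are not known exactly. Their poses are not given: they have to be found in the camera images.
- chute_top: Upper of two identical nested rectangular steel filling chutes (funnels), about 0.24 kg. Origin: centre of the outlet's lower edge; z up, x along the outlet's long side. Outlet outside 70 x 50 mm (x, y); walls flare to 136 x 116 mm outside at z = 60. Rests with its flange on the lower chute's corner studs, 15 mm above it, with 5 mm sideways play: lift straight up.
- chute_top_mouth (a point): Centre of the upper chute's mouth, on the flange's top face, 63 mm above its origin, axes parallel to the chute's. The flange is 166 x 146 mm (x, y), 3 mm thick, with a 10 mm square, 12 mm high stacking stud on each corner.
- chute_top_grip (a point): Point to grip the upper chute: at (-98, 0, 95) mm in its frame, axes parallel. The grip is an upright black plastic block on the chute's -x end, 14 mm thick (x), 30 mm wide (y), from z = 63 (flange) to 113 mm. At the start it is on the side towards the robot, within 0.6 rad of the world's -x.
- chute_lower: The lower of the two chutes, of the same shape and size, turned half round so that its own grip stands at the far end of the pile, away from the robot, its top at about 133 mm above the table. Stands loose on the board. Origin at the centre of its outlet's lower edge, z up. Stays in place.
- board: Fixed slatted wooden board under the pile, 195 x 180 mm, top 20 mm above the table, origin at the centre of its underside. It and the scale swap sides of the table from start to start.
- scale: Fixed low white kitchen scale, 205 x 170 mm (x, y), with a square steel platform 150 x 150 mm whose top is 38 mm above the table; black display on the -x side towards the robot. Origin under the platform's middle (within 5 mm), at table height. Its platform does not yield.
- tin: Open rectangular aluminium tin, loose on the scale, outside 106 x 86 mm (x, y), 80 mm high, walls 3 mm (mouth 100 x 80 mm), 0.18 kg. Origin at the centre of its underside, z up, x along its long side.
- tin_rim (a point): Centre of the tin's mouth at the height of its rim, 80 mm above the tin's underside (118 mm above the table); axes parallel to the tin's.
- carrier: Fixed low open wooden carrier, 290 x 94 mm (x, y), 40 mm high, standing between the pile and the scale, long side roughly along x; origin at the centre of its underside. Holds the row of three jars.
- jar0: A closed clear-glass packing jar with a white plastic screw lid, 68 mm in diameter, 112 mm high, origin at the centre of its underside, z up; in the carrier, nearest the robot; its lid is about 119 mm above the table.
- jar1: A closed clear-glass packing jar with a white plastic screw lid, 68 mm in diameter, 112 mm high, origin at the centre of its underside, z up; in the middle of the carrier.
- jar2: A closed clear-glass packing jar with a white plastic screw lid, 68 mm in diameter, 112 mm high, origin at the centre of its underside, z up; in the carrier, farthest from the robot.
- jar_left: A closed clear-glass packing jar with a white plastic screw lid, 68 mm in diameter, 112 mm high, origin at the centre of its underside, z up; stands alone on the table at the robot's left. A bystander.
- jar_right: A closed clear-glass packing jar with a white plastic screw lid, 68 mm in diameter, 112 mm high, origin at the centre of its underside, z up; stands alone on the table at the robot's right. A bystander.
- tape: Cardboard tape ring lying flat, 90 mm in diameter, 24 mm high, beyond the carrier; origin at the centre of its underside. A bystander.
- bowl: White ceramic bowl, 130 mm in diameter, 50 mm high, beyond the work area; origin at the centre of its underside. A bystander.
- spoon: Wooden spoon lying flat beyond the carrier. A bystander.

How it is judged:
By the outcome, as a careful person would: the job done as asked, in the order asked, and still so for the second after the job is handed in, while the arm keeps its last pose, push and grip.
It also fails if it takes over 45 s, if anything falls off the work surface, if the arm or the gripper's body presses on something with over 40 N, if the wrist force passes 120 N, or if a joint passes its speed limit or range.

### The arm

A 6-joint arm with a two-finger parallel gripper is mounted at the origin on the work surface. World frame = base frame: x ahead of the robot, y to its left, z up, the work surface at z = 0. Lengths are in mm, angles in rad, forces in N, time in s.
With the tool pointing down it reaches from about 400 to 925 mm from the base axis. Payload 12.5 kg.
Tool frame: the origin (TCP) lies at the very end of the fingers, on their centre line; the grasp point (between the pads) lies 19 mm behind it; z points along the fingers, x is the direction in which the jaws open and shut, and the axes are right-handed (so a half turn about z gives the same grasp; the last joint's range is limited). The gripper opens to 95 mm and grips with 3 to 60 N. Pads are 20 mm wide; open, the fingers measure 119 mm over their backs; the gripper's body (75 mm by 180 mm) begins 59 mm behind the grasp point.
Start: joints at [1.237, 0.491, 1.559, -0, 1.092, -0.106], TCP at [141.128, 608.876, 214.661] pointing down, gripper open.
Joint ranges: [-3.1, 3.1], [-0.84, 2.19], [0.05, 2.79], [-1.13, 4.28], [0.06, 2.93], [-2.69, 2.69]. Speed limits (rad/s): [2.22, 2.22, 2.79, 3.14, 3.14, 3.14].

### API

Orientations are given as [roll, pitch, yaw] about the fixed x, y, z axes, in that order (R = Rz(yaw) Ry(pitch) Rx(roll)).
In Python, from cell import env gives the robot as it stands.
- The arm moves only by the tool arm_command, never from a script. Its argument "motion" is one flat list of numbers, 7 for each row, row after row: the opening, from -1 (shut) to 1 (fully open), then the shift along the tool's x, y, z in mm, then the turn, a rotation vector about the tool's x, y, z in degrees. In form: [fingers, dx, dy, dz, rx, ry, rz, fingers, dx, dy, dz, rx, ry, rz, ...]. A call has 1 to 20 rows; each row is the pose to reach, as a shift and turn from the pose commanded when the call began, along the tool's axes at that moment; what a row does not reach only later rows make up. A row lasts 1/10 s, in which the tool goes at most 50 mm and 8.59 degrees, less where a joint would pass 70% of its speed; a pose out of reach is approached as far as the arm can. A call with a gripper value outside its range is refused whole. The fingers move at their own pace and stop on an object; the grip force is fixed at half the most. Time passes only in rows, so rows that repeat a pose let the fingers close. It gives the time, the measured TCP pose, the force and the opening at its end, in the units of the state.
- env.state(): the state, without advancing time (a new reading comes with each control period).
- env.read_camera(name): name is "scene" or "top" or "wrist"; returns (picture, depth): 480x640x3 uint8, red, green, blue; 480x640 float32, mm along the optical axis (not along the pixel's ray), 0 where there is no reading.
- env.calibration(name): a dict with "fx", "fy", "cx", "cy" (pixels), "cam_to_world" (4x4, takes a point from camera to world coordinates). Camera axes: x right, y down, z forward; pixel columns grow to the right and rows downward; lengths in mm; the calibration is good to about 2 mm. A picture is of the moment at which its call begins: read the wrist's pose just before it. calibration takes no time and is no camera call; for the wrist camera it gives the pose at the moment of the call.
- env.job_done(): hands the job in, once; it reports no verdict.
Trained networks look in the newest picture that a camera, given by its name, has taken for a name from the list of things; names that differ only in an ending like _2 or _b are one class to them, and where a whole thing is asked for, a point or a joint stands for the part that bears it (a point fixed in the world has none). Each returns a list of dicts, best first, with "confidence" (0 to 1); they miss things now and then, are a little off and sometimes report something else, mostly with a low value. They report only what shows in the picture. A call takes as long as a camera call.
- env.recognise(camera, label): "location" ([column, row] in pixels, amid what is visible of it).
- env.silhouettes(camera, label): "region" (480x640 bool, what is visible of it) and "location" ([column, row] in pixels, amid what is visible of it).
- env.spot_point(camera, label): "location" ([column, row] in pixels: a listed point, or the origin of a listed thing).
The state is a dict: "t": time; "joints": joint angles; "qvel": joint speeds; "tau": joint torques, N m; "eef_pos": TCP position; "tcp_rot": TCP orientation; "ft_force": force on the tool from outside, world axes, zero at the start; "moment": the same for the moment, N m; "opening": opening from 0.0 (shut) to 1.0 (fully open).
Only numpy, scipy, OpenCV 4.12 (cv2) and the standard library are available. Lean on these libraries where they do the work, as an engineer would, in place of code of your own. Each camera call takes 0.05 s, during which the arm holds its last target.

## Working session

There is one attempt and no reset: what is moved stays moved. The work goes in short steps, Python scripts to look and compute and a tool call to move; the robot and the scene stay as the last step left them, time stands still between calls to the robot, and variables do not carry over. Pictures are saved under pics/ and viewed, and the job is handed in when it is done.

Besides the shell and the picture viewer there is one more tool, called after "Emit:" in YAML: its name, and indented under it one key for each argument. arm_command: Moves the arm, as the interface text tells. Its arguments: {"type":"object","properties":{"motion":{"type":"array","items":{"type":"number"}}},"required":["motion"]}

```bash
mkdir -p pics; ls
cat > h.py <<'E'
import numpy as np, cv2
from cell import env
def snap(c,fn=None):
    cal=env.calibration(c); p,d=env.read_camera(c)
    if fn: cv2.imwrite('pics/'+fn,p[:,:,::-1])
    return p,d,cal
def cloud(d,cal):
    v,u=np.mgrid[0:480,0:640]
    z=d.astype(float)
    P=np.stack([(u-cal['cx'])/cal['fx']*z,(v-cal['cy'])/cal['fy']*z,z],-1)
    T=np.array(cal['cam_to_world'])
    W=P@T[:3,:3].T+T[:3,3]
    W[d<=0]=np.nan
    return W
E
python3 - <<'E'
from h import *
np.set_printoptions(precision=2,suppress=True)
print(env.state())
for c in ['top','scene','wrist']:
    p,d,cal=snap(c,c+'0.png'); np.savez('pics/'+c+'0.npz',p=p,d=d,T=np.array(cal['cam_to_world']),k=[cal[x] for x in('fx','fy','cx','cy')])
    print(c,cal)
E
```

```text
pics
{'t': 0.0, 'joints': array([ 1.24,  0.49,  1.56, -0.  ,  1.09, -0.11]), 'qvel': array([-0.,  0.,  0., -0.,  0.,  0.]), 'tau': array([  0.  , -61.26, -25.82,   0.07,   0.05,  -0.  ]), 'eef_pos': array([141.04, 608.63, 214.09]), 'tcp_rot': array([-3.14,  0.  ,  1.34]), 'ft_force': array([-0.39, -0.2 ,  0.36]), 'moment': array([ 0.01, -0.01, -0.  ]), 'opening': 0.9998073726773594}
top {'fx': 442.0273966666002, 'fy': 442.0273966666002, 'cx': 318.3618749611169, 'cy': 247.17150027708283, 'cam_to_world': array([[   0.  ,   -0.99,    0.14,  421.84],
       [  -1.  ,   -0.  ,   -0.01,   17.24],
       [   0.01,   -0.14,   -0.99, 1425.05],
       [   0.  ,    0.  ,    0.  ,    1.  ]])}
scene {'fx': 584.4132529879519, 'fy': 584.4132529879519, 'cx': 324.603530516871, 'cy': 239.28088247063357, 'cam_to_world': array([[  -0.32,    0.73,   -0.6 , 1455.94],
       [   0.95,    0.26,   -0.2 ,  267.75],
       [   0.01,   -0.63,   -0.77, 1202.94],
       [   0.  ,    0.  ,    0.  ,    1.  ]])}
wrist {'fx': 365.7800485748191, 'fy': 365.7800485748191, 'cx': 318.8050648860094, 'cy': 237.2161841311054, 'cam_to_world': array([[  0.23,   0.94,   0.24,  74.1 ],
       [  0.97,  -0.22,  -0.06, 623.65],
       [ -0.  ,   0.25,  -0.97, 384.12],
       [  0.  ,   0.  ,   0.  ,   1.  ]])}
```

View pics/top0.png

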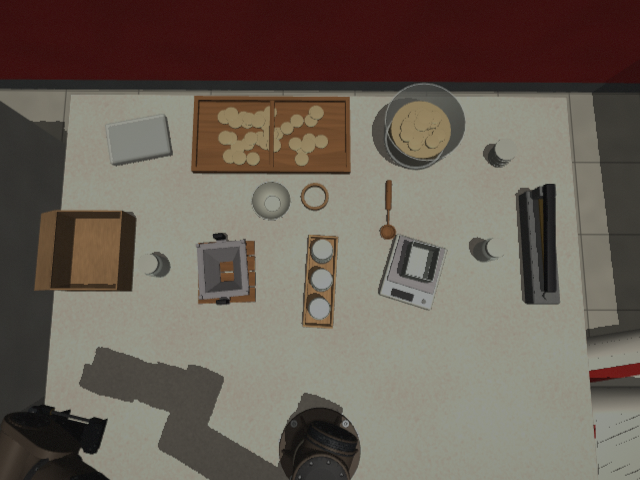

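View pics/scene0.png

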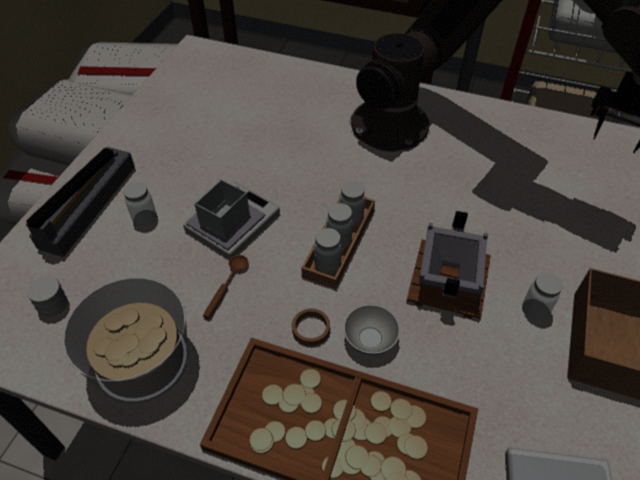

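View pics/wrist0.png

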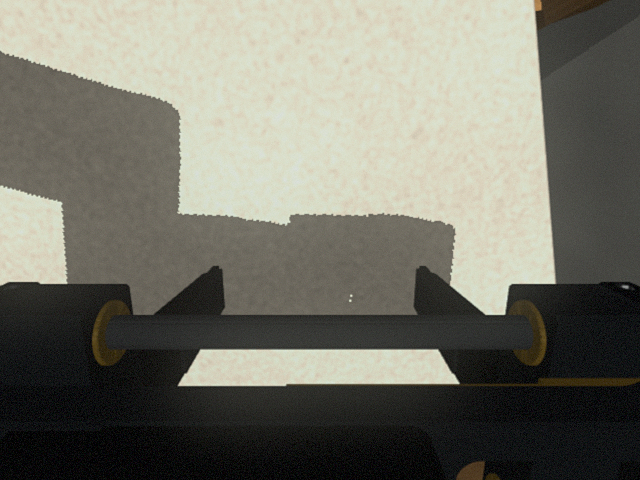

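Run:
```python
from h import *
np.set_printoptions(precision=1,suppress=True)
for c in ['top','scene']:
    f=np.load(f'pics/{c}0.npz'); cal=dict(zip(('fx','fy','cx','cy'),f['k'])); cal['cam_to_world']=f['T']
    W=cloud(f['d'],cal); np.save(f'pics/{c}W.npy',W)
    T=W[(abs(W[...,2])<15)&(W[...,0]>300)&(W[...,0]<800)&(abs(W[...,1])<500)]
    print(c,'table z',np.median(T[:,2]))
    def rect(sel,name):
        P=W[sel][:,:2].astype(np.float32); print(name,len(P),cv2.minAreaRect(P), np.median(W[sel][:,2]))
    X,Y,Z=W[...,0],W[...,1],W[...,2]
    for l in ['chute_top_mouth','chute_top_grip','tin_rim','chute_top','tin','scale','board','carrier','jar0','jar1','jar2','jar_left','jar_right']:
        r=env.spot_point(c,l)
        for q in r[:2]:
            u,v=q['location']; print(l,q['confidence'],(u,v),W[int(round(v)),int(round(u))])
    pile=(abs(X-480)<200)&(abs(Y-300)<150)
    rect(pile&(Z>85)&(Z<112),'flange'); rect(pile&(Z>136),'grip'); rect(pile&(Z>120)&(Z<136),'grip')
    tin=(abs(X-480)<200)&(abs(Y+300)<150)
    rect(tin&(Z>105)&(Z<130),'tin')
    rect((abs(Y)<100)&(abs(X-480)<200)&(Z>105),'jars');
```

```text
top table z 0.6653972596461699
chute_top_mouth 0.95 (223.7, 269.8) [546.  304.3  15.9]
tin_rim 0.66 (424.1, 261.0) [ 573.3 -329.5   42.5]
chute_top 0.91 (223.8, 271.9) [541.2 307.8  -2.4]
tin 0.64 (320.1, 278.8) [510.8  -0.6 119.5]
tin 0.63 (318.6, 306.5) [431.8   2.3 117.5]
scale 0.7 (410.8, 266.9) [ 553.7 -286.5   48.5]
scale 0.68 (223.5, 273.9) [533.2 303.7  16.5]
board 0.97 (225.6, 273.8) [532.6 295.9  23.8]
board 0.57 (160.4, 264.9) [554.3 482.6  90. ]
carrier 0.79 (319.1, 277.4) [516.7   2.4 119.4]
jar0 0.96 (319.7, 255.3) [582.3  -0.5 118.8]
jar0 0.82 (316.1, 309.6) [420.1  11.1 120.7]
jar1 0.96 (319.7, 255.3) [582.3  -0.5 118.8]
jar1 0.82 (316.1, 309.6) [420.1  11.1 120.7]
jar2 0.96 (319.7, 255.3) [582.3  -0.5 118.8]
jar2 0.82 (316.1, 309.6) [420.1  11.1 120.7]
jar_left 0.65 (158.8, 264.8) [553.9 484.3  94. ]
jar_right 0.64 (478.3, 251.8) [ 602.1 -500.9   44.8]
flange 1494 ((539.1415405273438, 292.9049072265625), (208.84713745117188, 147.89698791503906), 5.220668315887451) 97.82064072546154
grip 55 ((535.5389404296875, 291.5628967285156), (199.39735412597656, 29.4973087310791
[... 1226 characters left out ...]
.4]
jar_right 0.57 (144.4, 217.8) [ 635.4 -508.3   34.8]
flange 1936 ((542.3432006835938, 293.72332763671875), (219.92752075195312, 146.6383056640625), 5.510550022125244) 96.2311375602211
grip 83 ((540.1495971679688, 300.1705322265625), (210.68968200683594, 28.945884704589844), 10.003852844238281) 145.70246042502754
grip 160 ((546.111328125, 294.0719909667969), (209.17137145996094, 29.894775390625), 5.65000581741333) 129.44917412197424
tin 425 ((568.5374755859375, -306.4339294433594), (92.22065734863281, 110.71417999267578), 75.74717712402344) 112.70131226989224
jars 1202 ((514.4160766601562, -3.4554672241210938), (61.67184066772461, 239.14906311035156), 87.19174194335938) 117.06902930085187
```

```bash
cat >> h.py <<'E'
from scipy.spatial.transform import Rotation as Ro
def delta(pos,yaw,cur=None,rot=None):
    s=env.state(); p0=np.array(s['eef_pos'] if cur is None else cur); R0=Ro.from_euler('xyz',s['tcp_rot'] if rot is None else rot)
    R1=Ro.from_euler('xyz',[np.pi,0,yaw])
    return R0.inv().apply(np.array(pos)-p0),np.degrees((R0.inv()*R1).as_rotvec())
E
python3 - <<'E'
from h import *
np.set_printoptions(precision=2,suppress=True)
print(delta([490,235,300],0.092,[141.128,608.876,214.661],[np.pi,0,1.343]))
E
```

```text
(array([-285.43,  424.29,  -85.34]), array([ 0.  , -0.  , 71.68]))
```

Emit:
arm_command:
  motion: [1,-9,13,-15,0,0,2,1,-28,42,-30,0,0,7,1,-51,76,-45,0,0,13,1,-77,115,-60,0,0,19,1,-103,153,-72,0,0,26,1,-128,191,-80,0,0,32,1,-154,229,-85,0,0,39,1,-180,267,-85,0,0,45,1,-205,305,-85,0,0,51.5,1,-228,339,-85,0,0,57,1,-251,373,-85,0,0,63,1,-268,399,-85,0,0,67.5,1,-280,416,-85,0,0,70,1,-285,424,-85,0,0,71.7,1,-285,424,-85,0,0,71.7]

```text
t: 2.95
eef_pos: [490.2, 234.5, 300.2]
tcp_rot: [-3.141, -0.001, 0.089]
ft_force: [-0.5, 0.1, -0.1]
opening: 1.001
```

Run:
```python
from h import *
np.set_printoptions(precision=2,suppress=True)
print(env.state())
p,d,cal=snap('wrist','w1.png'); np.savez('pics/w1.npz',p=p,d=d,T=np.array(cal['cam_to_world']),k=[cal[x] for x in('fx','fy','cx','cy')])
W=cloud(d,cal); np.save('pics/w1W.npy',W)
for l in ['chute_top_mouth','chute_top_grip']:
    for q in env.spot_point('wrist',l)[:2]:
        u,v=q['location']; print(l,q['confidence'],(u,v),W[int(round(v)),int(round(u))])
```

```text
{'t': 2.95, 'joints': array([0.32, 0.29, 1.64, 0.  , 1.21, 0.24]), 'qvel': array([ 0.04, -0.01,  0.01,  0.01, -0.  , -0.02]), 'tau': array([ -1.71, -49.08, -28.08,  -0.01,   0.02,   0.19]), 'eef_pos': array([490.18, 234.49, 300.17]), 'tcp_rot': array([-3.14, -0.  ,  0.09]), 'ft_force': array([-0.51,  0.14, -0.06]), 'moment': array([-0.09,  0.05,  0.03]), 'opening': 1.0008294269446072}
chute_top_grip 0.65 (277.1, 161.3) [449.9  285.08 147.01]
```

View pics/w1.png

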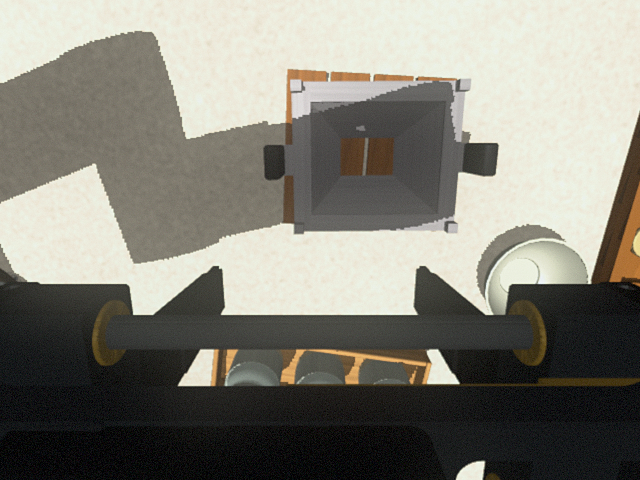

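Run:
```python
from h import *
np.set_printoptions(precision=1,suppress=True)
W=np.load('pics/w1W.npy'); X,Y,Z=W[...,0],W[...,1],W[...,2]
v,u=np.mgrid[0:480,0:640]
pile=(v<255)&(u>250)&(u<520)
def rect(sel,name):
    P=W[sel][:,:2].astype(np.float32); print(name,len(P),cv2.minAreaRect(P), np.median(W[sel][:,2]), 'mid',(P.min(0)+P.max(0))/2,P.min(0),P.max(0))
rect(pile&(Z>140)&(u<320),'gripTop')
rect(pile&(Z>115)&(u<320),'gripAll')
rect(pile&(Z>120)&(u>420),'lowgrip')
rect(pile&(Z>94)&(Z<102)&(u>285)&(u<470),'flange')
rect(pile&(Z>90)&(Z<115)&(u>285)&(u<470),'flange+stud')
tab=(Z<3)&(Z>-5); print('table',np.nanmedian(Z[tab]))
for (a,b,c,e) in [(286,304,76,94),(455,475,76,94),(445,462,220,236),(290,305,220,236)]:
    s=(u>=a)&(u<b)&(v>=c)&(v<e)&(Z>104)&(Z<115); print('stud',W[s].mean(0) if s.any() else None,s.sum())
```

```text
gripTop 567 ((444.9319152832031, 283.5255126953125), (13.960345268249512, 29.136993408203125), 5.520495414733887) 147.55179004844786 mid [445.  283.6] [437.1 268.8] [453.  298.4]
gripAll 652 ((444.938720703125, 283.5283203125), (14.022795677185059, 29.100444793701172), 5.296241760253906) 147.36702380589296 mid [445.  283.6] [437.1 268.8] [453.  298.4]
lowgrip 656 ((639.3534545898438, 302.25665283203125), (13.782306671142578, 29.696653366088867), 6.201882839202881) 132.16220159903153 mid [639.5 302.3] [631.5 287.2] [647.5 317.5]
flange 10798 ((544.0919189453125, 292.63677978515625), (182.91256713867188, 146.45852661132812), 5.667068004608154) 97.91593009626214 mid [544.5 292.6] [452.6 213.3] [636.5 371.8]
flange+stud 12717 ((544.4707641601562, 292.6314392089844), (183.61705017089844, 146.47042846679688), 5.569883346557617) 97.84283362747385 mid [544.9 292.1] [452.6 212.2] [637.2 372. ]
table 0.012990961110062926
stud [458.3 352.4 109.9] 132
stud [612.8 367.  109.3] 156
stud [625.6 232.3 109.2] 128
stud [471.3 217.8 109.5] 115
```

Run:
```python
from h import *
np.set_printoptions(precision=2,suppress=True)
s=env.state(); print(s['eef_pos'],s['tcp_rot'],s['t'])
print(delta([444.8,283.4,190],0.0945))
```

```text
[489.14 236.02 299.95] [-3.14 -0.    0.09] 3.1
(array([-39.77, -51.26, 109.96]), array([-0.02, -0.01, -0.09]))
```

Emit:
arm_command:
  motion: [1,-10,-14,10,0,0,0,1,-22,-30,28,0,0,0,1,-33,-43,52,0,0,0,1,-39.8,-51.3,78,0,0,-0.1,1,-39.8,-51.3,98,0,0,-0.1,1,-39.8,-51.3,110,0,0,-0.1,1,-39.8,-51.3,110,0,0,-0.1,1,-39.8,-51.3,110,0,0,-0.1]

```text
t: 3.9
eef_pos: [445.4, 283.3, 190.1]
tcp_rot: [-3.141, -0.0, 0.094]
ft_force: [0.7, 0.5, 0.1]
opening: 1.0
```

Run:
```python
from h import *
np.set_printoptions(precision=3,suppress=True)
s=env.state(); print(s['eef_pos'],s['tcp_rot'],s['t'])
p,d,cal=snap('wrist','w2.png'); W=cloud(d,cal); np.save('pics/w2W.npy',W)
s=env.state(); print(s['eef_pos'],s['tcp_rot'],s['t'])
X,Y,Z=W[...,0],W[...,1],W[...,2]
sel=(Z>143)&(Z<155)&(abs(X-445)<25)&(abs(Y-283)<30)
P=W[sel][:,:2].astype(np.float32); print(len(P),cv2.minAreaRect(P),np.median(Z[sel]))
print(env.calibration('wrist')['cam_to_world'])
```

```text
[445.443 283.338 190.102] [-3.141 -0.     0.094] 3.9
[445.709 283.266 190.436] [-3.141 -0.001  0.094] 3.95
1055 ((444.8355407714844, 283.43243408203125), (13.797694206237793, 30.269302368164062), 5.078780651092529) 147.59206139229585
[[  0.996   0.09    0.024 439.676]
 [  0.093  -0.965  -0.246 351.465]
 [  0.001   0.248  -0.969 360.454]
 [  0.      0.      0.      1.   ]]
```

View pics/w2.png

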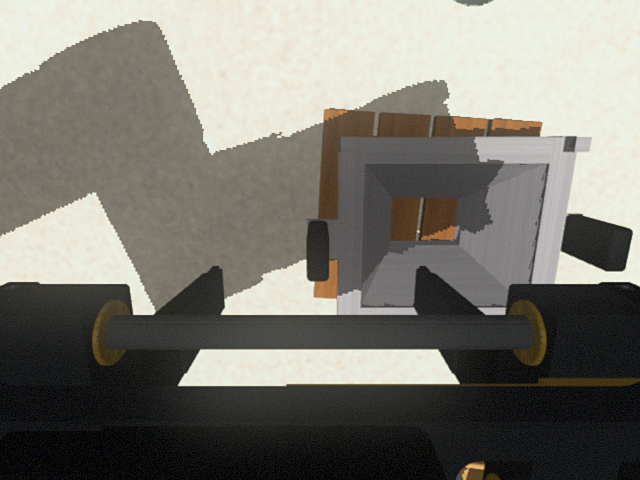

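Emit:
arm_command:
  motion: [1,-0.4,0,10,0,0,0,1,-0.4,0,28,0,0,0,1,-0.4,0,48,0,0,0,1,-0.4,0,65,0,0,0,1,-0.4,0,75,0,0,0,1,-0.4,0,79,0,0,0,1,-0.4,0,79,0,0,0,1,-0.4,0,79,0,0,0]

```text
t: 4.75
eef_pos: [445.4, 283.0, 111.2]
tcp_rot: [-3.141, -0.001, 0.093]
ft_force: [-0.1, -0.1, 0.1]
opening: 1.0
```

Run:
```python
from h import *
np.set_printoptions(precision=3,suppress=True)
s=env.state(); print(s['eef_pos'],s['tcp_rot'],s['t'],s['ft_force'])
snap('wrist','w3.png'); snap('scene','s3.png')
```

```text
[445.411 283.022 111.226] [-3.141 -0.001  0.093] 4.75 [-0.104 -0.133  0.136]
```

View pics/w3.png

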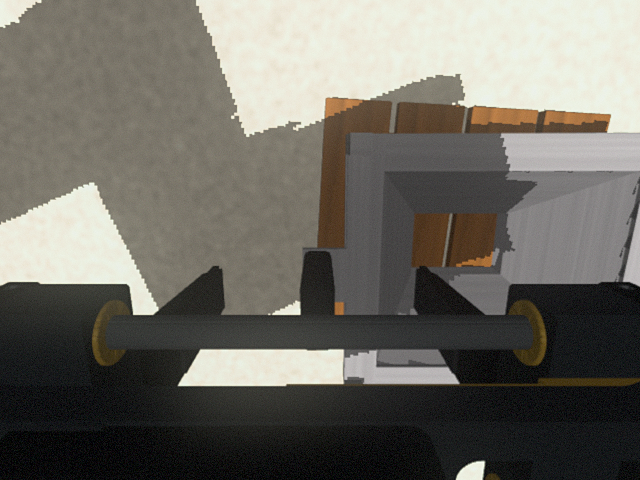

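Emit:
arm_command:
  motion: [-1,-0.4,0,0,0,0,0,-1,-0.4,0,0,0,0,0,-1,-0.4,0,0,0,0,0,-1,-0.4,0,0,0,0,0,-1,-0.4,0,0,0,0,0,-1,-0.4,0,0,0,0,0,-1,-0.4,0,0,0,0,0,-1,-0.4,0,0,0,0,0]

```text
t: 5.65
eef_pos: [444.7, 282.9, 110.6]
tcp_rot: [-3.142, 0.0, 0.093]
ft_force: [0.8, -0.6, -0.6]
opening: 0.382
```

Run:
```python
from h import *
np.set_printoptions(precision=3,suppress=True)
s=env.state(); print(s)
```

```text
{'t': 5.65, 'joints': array([0.441, 0.491, 1.908, 0.   , 0.743, 0.348]), 'qvel': array([-0.   ,  0.002,  0.   , -0.002, -0.   , -0.001]), 'tau': array([ -0.   , -53.876, -18.487,   0.061,   0.006,   0.   ]), 'eef_pos': array([444.674, 282.87 , 110.624]), 'tcp_rot': array([-3.142,  0.   ,  0.093]), 'ft_force': array([ 0.809, -0.64 , -0.573]), 'moment': array([-0.08 ,  0.021, -0.031]), 'opening': 0.3824162401452509}
```

Emit:
arm_command:
  motion: [-1,0,0,0,0,0,0,-1,0,0,0,0,0,0,-1,0,0,0,0,0,0,-1,0,0,0,0,0,0,-1,0,0,0,0,0,0,-1,0,0,0,0,0,0]

```text
t: 6.25
eef_pos: [444.7, 282.9, 110.6]
tcp_rot: [-3.142, -0.0, 0.093]
ft_force: [-0.0, -0.8, 0.5]
opening: 0.143
```

Run:
```python
from h import *
np.set_printoptions(precision=3,suppress=True)
s=env.state(); print(s['eef_pos'],s['ft_force'],s['moment'],s['opening'])
```

```text
[444.695 282.871 110.634] [-0.011 -0.801  0.456] [-0.061  0.059  0.113] 0.1432529182304856
```

Emit:
arm_command:
  motion: [-1,0,0,0,0,0,0,-1,0,0,-1,0,0,0,-1,0,0,-3,0,0,0,-1,0,0,-6,0,0,0,-1,0,0,-10,0,0,0,-1,0,0,-14,0,0,0,-1,0,0,-18,0,0,0,-1,0,0,-21,0,0,0,-1,0,0,-22,0,0,0,-1,0,0,-22,0,0,0]

```text
t: 7.25
eef_pos: [444.7, 282.9, 132.8]
tcp_rot: [-3.141, -0.0, 0.093]
ft_force: [-0.4, -0.4, -1.0]
opening: 0.149
```

Run:
```python
from h import *
np.set_printoptions(precision=3,suppress=True)
s=env.state(); print(s['eef_pos'],s['ft_force'],s['moment'],s['opening'])
p,d,cal=snap('scene','s4.png'); W=cloud(d,cal)
p,d,cal=snap('wrist','w4.png');
```

```text
[444.721 282.86  132.804] [-0.363 -0.362 -1.018] [-0.145  0.249  0.01 ] 0.14894939248523562
```

View pics/w4.png

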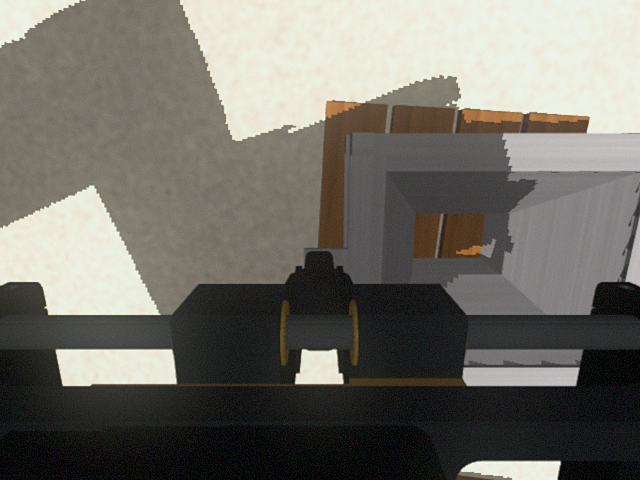

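View pics/s4.png

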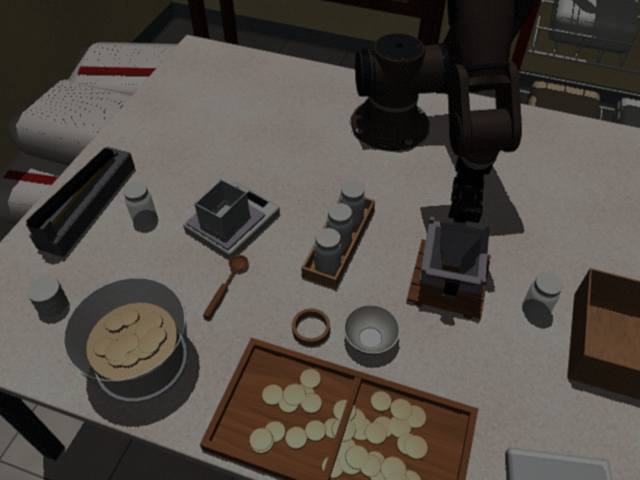

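```bash
cat >> h.py <<'E'
def plane(W,lo,hi,box,ex=None):
    X,Y,Z=W[...,0],W[...,1],W[...,2]
    s=(X>box[0])&(X<box[1])&(Y>box[2])&(Y<box[3])&(Z>lo)&(Z<hi)
    P=W[s]; 
    A=np.c_[P[:,:2]-P[:,:2].mean(0),np.ones(len(P))]; k=np.ones(len(P),bool)
    for _ in range(8):
        c,*_r=np.linalg.lstsq(A[k],P[k,2],rcond=None); r=P[:,2]-A@c; k=abs(r)<max(1.2,2*np.median(abs(r)))
    return c,k.sum(),P[:,:2].mean(0),s,P[k]
E
python3 - <<'E'
from h import *
np.set_printoptions(precision=4,suppress=True)
s=env.state(); print(s['eef_pos'],s['tcp_rot'],s['opening'])
for c in ['wrist','scene']:
    p,d,cal=snap(c); W=cloud(d,cal)
    for lo,hi in [(112,127)]:
        r=plane(W,lo,hi,(455,640,200,380)); print(c,r[:3], cv2.minAreaRect(r[4][:,:2].astype(np.float32)))
        r=plane(W,lo,hi,(455,615,355,380)); print(c,r[:3], 'ystrip')
        t=plane(W,-8,8,(300,450,330,480)); print('table',t[:3])
E
```

```text
[444.6299 282.8154 132.5451] [-3.1416  0.0002  0.0933] 0.14622130366451147
wrist (array([ -0.0017,  -0.    , 119.7266]), np.int64(16315), array([530.1166, 323.2336])) ((535.3464965820312, 294.63470458984375), (160.6428985595703, 140.31710815429688), 5.331069469451904)
wrist (array([ -0.002 ,   0.0013, 119.706 ]), np.int64(5062), array([543.4757, 360.4582])) ystrip
table (array([-0.0001, -0.0003, -0.0201]), np.int64(27764), array([374.6908, 392.7439]))
scene (array([ -0.0021,   0.0001, 118.326 ]), np.int64(1261), array([542.058 , 294.8354])) ((540.685302734375, 293.25), (173.19737243652344, 146.17127990722656), 5.36855411529541)
scene (array([  0.0031,  -0.0235, 118.2713]), np.int64(186), array([551.2625, 360.8509])) ystrip
table (array([ 0.0021, -0.0041, -0.9969]), np.int64(1557), array([371.3098, 421.5322]))
```

Emit:
arm_command:
  motion: [-1,0,0,-5,0,0,0,-1,0,0,-14,0,0,0,-1,0,0,-27,0,0,0,-1,0,0,-44,0,0,0,-1,0,0,-64,0,0,0,-1,0,0,-84,0,0,0,-1,0,0,-103,0,0,0,-1,0,0,-119,0,0,0,-1,0,0,-131,0,0,0,-1,0,0,-139,0,0,0,-1,0,0,-143,0,0,0,-1,0,0,-143,0,0,0]

```text
t: 8.65
eef_pos: [444.7, 282.9, 275.8]
tcp_rot: [-3.141, -0.0, 0.093]
ft_force: [-0.2, -0.9, -3.0]
opening: 0.142
```

Run:
```python
from h import *
np.set_printoptions(precision=3,suppress=True)
s=env.state(); print(s['eef_pos'],s['tcp_rot'],s['ft_force'],s['opening'],s['t'])
d,r=delta([470,-430,276],-0.253); print(d,r)
for f in [.008,.025,.05,.083,.123,.17,.222,.28,.34,.4,.46,.52,.58,.64,.7,.757,.81,.858,.9,.935]: print(f,np.round(d*f,0),round(r[2]*f,1))
p,dd,cal=snap('top','t5.png'); W=cloud(dd,cal)
X,Y,Z=W[...,0],W[...,1],W[...,2]
s=(abs(X-640)<30)&(abs(Y-302)<40)&(Z>125)&(Z<140); print('lowgrip',s.sum(),cv2.minAreaRect(W[s][:,:2].astype(np.float32)) if s.any() else 0)
W0=np.load('pics/topW.npy');X,Y,Z=W0[...,0],W0[...,1],W0[...,2]
s=(abs(X-640)<30)&(abs(Y-302)<40)&(Z>125)&(Z<140); print('lowgrip0',s.sum(),cv2.minAreaRect(W0[s][:,:2].astype(np.float32)))
```

```text
[444.682 282.858 275.788] [-3.141 -0.     0.093] [-0.202 -0.861 -2.983] 0.14233997981316956 8.65
[-41.241 712.114  -0.352] [-0.012 -0.01  19.844]
0.008 [-0.  6. -0.] 0.2
0.025 [-1. 18. -0.] 0.5
0.05 [-2. 36. -0.] 1.0
0.083 [-3. 59. -0.] 1.6
0.123 [-5. 88. -0.] 2.4
0.17 [ -7. 121.  -0.] 3.4
0.222 [ -9. 158.  -0.] 4.4
0.28 [-12. 199.  -0.] 5.6
0.34 [-14. 242.  -0.] 6.7
0.4 [-16. 285.  -0.] 7.9
0.46 [-19. 328.  -0.] 9.1
0.52 [-21. 370.  -0.] 10.3
0.58 [-24. 413.  -0.] 11.5
0.64 [-26. 456.  -0.] 12.7
0.7 [-29. 498.  -0.] 13.9
0.757 [-31. 539.  -0.] 15.0
0.81 [-33. 577.  -0.] 16.1
0.858 [-35. 611.  -0.] 17.0
0.9 [-37. 641.  -0.] 17.9
0.935 [-39. 666.  -0.] 18.6
lowgrip 0 0
lowgrip0 49 ((637.8192749023438, 302.7046813964844), (13.880845069885254, 28.081432342529297), 11.094429969787598)
```

View pics/t5.png

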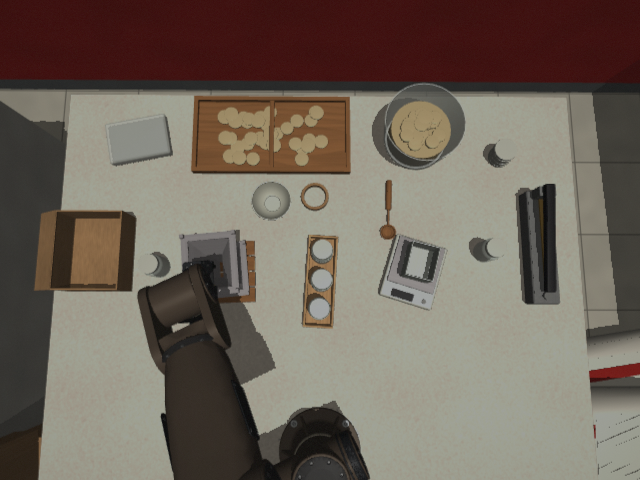

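Emit:
arm_command:
  motion: [-1,0,6,0,0,0,0.2,-1,-1,18,0,0,0,0.5,-1,-2,36,0,0,0,1,-1,-3,59,0,0,0,1.6,-1,-5,88,0,0,0,2.4,-1,-7,121,0,0,0,3.4,-1,-9,158,0,0,0,4.4,-1,-12,199,0,0,0,5.6,-1,-14,240,0,0,0,6.7,-1,-16,281,0,0,0,7.8,-1,-19,322,0,0,0,9,-1,-21,363,0,0,0,10.2,-1,-24,404,0,0,0,11.4,-1,-26,445,0,0,0,12.6,-1,-28,485,0,0,0,13.8,-1,-30,523,0,0,0,14.9,-1,-32,557,0,0,0,16,-1,-34,585,0,0,0,17,-1,-35,606,0,0,0,17.8,-1,-36,620,0,0,0,18.4]

```text
t: 10.7
eef_pos: [466.0, -339.4, 275.2]
tcp_rot: [-3.141, 0.001, -0.23]
ft_force: [0.3, -0.5, -2.7]
opening: 0.146
```

Run:
```python
from h import *
np.set_printoptions(precision=3,suppress=True)
s=env.state(); print(s['eef_pos'],s['tcp_rot'],s['ft_force'],s['opening'],s['t'])
d,r=delta([470,-430,276],-0.253); print(d,r)
```

```text
[ 466.033 -339.412  275.178] [-3.141  0.001 -0.23 ] [ 0.301 -0.453 -2.722] 0.14560360067741085 10.7
[24.488 87.306 -0.863] [-0.016  0.038  1.335]
```

Emit:
arm_command:
  motion: [-1,4,16,0,0,0,0.3,-1,9,34,0,0,0,0.6,-1,15,54,0,0,0,0.9,-1,20,71,0,0,0,1.1,-1,23,82,0,0,0,1.3,-1,24,87,0,0,0,1.3,-1,24,87,0,0,0,1.3,-1,24,87,0,0,0,1.3]

```text
t: 11.5
eef_pos: [470.4, -427.4, 275.6]
tcp_rot: [-3.141, 0.0, -0.25]
ft_force: [-0.4, 0.5, -2.4]
opening: 0.144
```

Run:
```python
from h import *
np.set_printoptions(precision=3,suppress=True)
s=env.state(); print(s['eef_pos'],s['tcp_rot'],s['ft_force'],s['opening'],s['t'])
p,d,cal=snap('wrist','w6.png'); W=cloud(d,cal); np.save('pics/w6W.npy',W)
s=env.state(); print(s['eef_pos'],s['tcp_rot'])
X,Y,Z=W[...,0],W[...,1],W[...,2]
v,u=np.mgrid[0:480,0:640]
s=(abs(X-567)<90)&(abs(Y+306)<90)&(Z>112)&(Z<124)
r=cv2.minAreaRect(W[s][:,:2].astype(np.float32)); print('tin',s.sum(),r,np.median(Z[s]))
r=plane(W,255,272,(470,680,-560,-340)); print('flange',r[:3],cv2.minAreaRect(r[4][:,:2].astype(np.float32)))
```

```text
[ 470.415 -427.429  275.604] [-3.141  0.    -0.25 ] [-0.365  0.468 -2.351] 0.14362949587662888 11.5
[ 470.449 -427.342  275.717] [-3.141 -0.    -0.25 ]
tin 1785 ((566.8810424804688, -308.89996337890625), (83.66487884521484, 106.25886535644531), 75.3367919921875) 117.3768893322777
flange (array([ -0.002,   0.001, 262.783]), np.int64(16574), array([ 563.352, -417.766])) ((552.6057739257812, -444.84222412109375), (140.4074249267578, 176.63121032714844), 75.65505981445312)
```

View pics/w6.png

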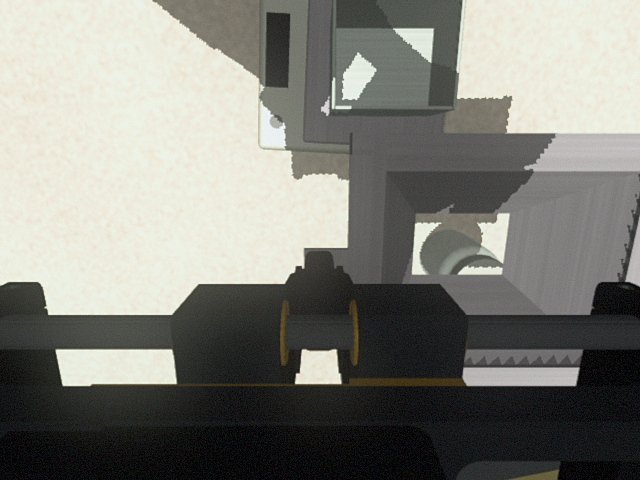

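Emit:
arm_command:
  motion: [-1,0,-4,0,0,0,0,-1,0,-9,0,0,0,0,-1,0,-12,0,0,0,0,-1,0,-12,0,0,0,0,-1,0,-12,0,0,0,0,-1,0,-12,0,0,0,0]

```text
t: 12.15
eef_pos: [473.3, -416.4, 275.6]
tcp_rot: [3.142, -0.0, -0.25]
ft_force: [0.1, -0.1, -3.3]
opening: 0.145
```

Run:
```python
from h import *
np.set_printoptions(precision=3,suppress=True)
s=env.state(); print(s['eef_pos'],s['tcp_rot'],s['ft_force'],s['opening'],s['t'])
p,d,cal=snap('wrist','w7.png'); W=cloud(d,cal); np.save('pics/w7W.npy',W)
s=env.state(); print(s['eef_pos'],s['tcp_rot'])
X,Y,Z=W[...,0],W[...,1],W[...,2]
v,u=np.mgrid[0:480,0:640]
s=(abs(X-567)<90)&(abs(Y+306)<90)&(Z>113)&(Z<122)
r=cv2.minAreaRect(W[s][:,:2].astype(np.float32)); print('tin',s.sum(),r,np.median(Z[s]),v[s].min())
# edge line fits in tin frame
Q=W[s][:,:2]-np.array([567,-307]); a=np.radians(-14.5); e1=np.array([np.cos(a),np.sin(a)]); e2=np.array([-np.sin(a),np.cos(a)])
q=np.c_[Q@e1,Q@e2]
def edge(al,ac,sgn):
    bins=np.arange(-40,41,2); xs=[];ys=[]
    for b in bins:
        m=abs(al-b)<1
        if m.sum()>0: xs.append(b); ys.append((ac[m]*sgn).max()*sgn)
    k=np.polyfit(xs,ys,1); r=np.array(ys)-np.polyval(k,xs); g=abs(r)<2; return np.polyfit(np.array(xs)[g],np.array(ys)[g],1),len(xs),g.sum()
print('x+',edge(q[:,1],q[:,0],1)); print('x-',edge(q[:,1],q[:,0],-1)); print('y+',edge(q[:,0],q[:,1],1)); print('y-',edge(q[:,0],q[:,1],-1))
r=plane(W,255,272,(470,680,-560,-330)); print('flange',r[:3])
P=r[4]
s=np.load
# flange near +y edge and -x edge
print('studs/edges', cv2.minAreaRect(P[:,:2].astype(np.float32)))
```

```text
[ 473.34  -416.415  275.603] [ 3.142 -0.    -0.25 ] [ 0.148 -0.065 -3.335] 0.14492636128803352 12.15
[ 473.307 -416.451  275.555] [-3.142  0.    -0.251]
tin 2198 ((567.3311767578125, -307.3901062011719), (86.41841125488281, 106.35169982910156), 75.5585708618164) 117.55610094523456 11
x+ (array([ 0.002, 52.817]), 41, np.int64(41))
x- (array([  0.003, -52.441]), 41, np.int64(41))
y+ (array([-0.012, 42.07 ]), 41, np.int64(41))
y- (array([  0.001, -43.424]), 41, np.int64(41))
flange (array([ -0.001,   0.001, 262.78 ]), np.int64(16537), array([ 566.176, -406.837]))
studs/edges ((554.32666015625, -433.54229736328125), (140.41310119628906, 179.3478240966797), 75.6370620727539)
```

View pics/w7.png

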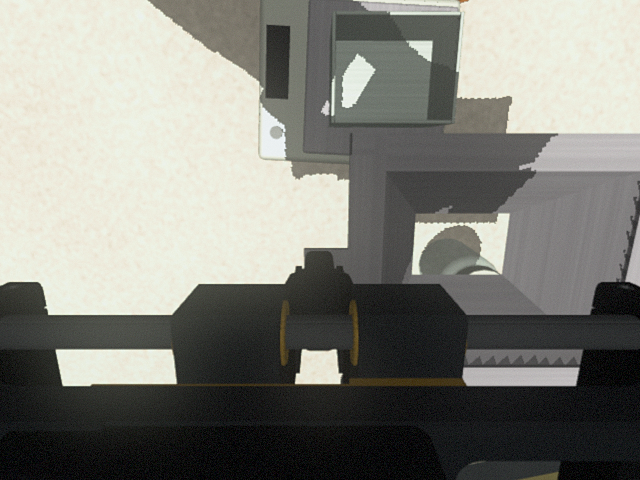

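Run:
```python
from h import *
np.set_printoptions(precision=3,suppress=True)
W=np.load('pics/w7W.npy'); v,u=np.mgrid[0:480,0:640]
tcp=np.array([473.32,-416.43]); a=-0.2505
e1=np.array([np.cos(a),np.sin(a)]); e2=np.array([-np.sin(a),np.cos(a)])
s=(W[...,2]>258)&(W[...,2]<268); Q=W[s][:,:2]-tcp; q=np.c_[Q@e1,Q@e2]
def edge(al,ac,sgn,lo,hi):
    xs=[];ys=[]
    for b in np.arange(lo,hi,2):
        m=abs(al-b)<1
        if m.sum()>0: xs.append(b); ys.append((ac[m]*sgn).max()*sgn)
    xs=np.array(xs);ys=np.array(ys);k=np.polyfit(xs,ys,1); g=abs(ys-np.polyval(k,xs))<2; return np.polyfit(xs[g],ys[g],1),g.sum(),np.median(ys)
print('y+ edge (exp +73)',edge(q[:,0],q[:,1],1,35,150))
m=q[:,0]>5
print('x- edge (exp +15)',edge(q[m][:,1],q[m][:,0],-1,30,68))
# mouth inner edges / outlet hole: lower z interior
for lo,hi in [(195,206)]:
    s=(W[...,2]>lo)&(W[...,2]<hi)&(v>190)&(v<290)&(u>390)&(u<520); Q=W[s][:,:2]-tcp; q=np.c_[Q@e1,Q@e2]; print(s.sum(), q.min(0),q.max(0))
c=tcp+98*e1; print('chute centre (nominal)',c)
tin=np.array([567.3,-307.4]); print(delta([*(tin-98*np.array([np.cos(-.252),np.sin(-.252)])),209],-0.252))
```

```text
y+ edge (exp +73) (array([ 0.004, 73.166]), np.int64(58), np.float64(73.68072433797025))
x- edge (exp +15) (array([ 0.   , 15.575]), np.int64(19), np.float64(15.59361160171594))
1865 [ 62.991 -25.962] [135.891  26.062]
chute centre (nominal) [ 568.261 -440.723]
(array([ -33.981, -129.086,   66.567]), array([-0.005,  0.001,  0.081]))
```

Emit:
arm_command:
  motion: [-1,-2,-6,0,0,0,0,-1,-5,-17,0,0,0,0,-1,-9,-34,0,0,0,0,-1,-15,-55,0,0,0,0,-1,-21,-77,0,0,0,0,-1,-26,-98,0,0,0,0,-1,-31,-114,4,0,0,0.1,-1,-33.5,-124,11,0,0,0.1,-1,-34.7,-129,20,0,0,0.1,-1,-34.7,-129,29,0,0,0.1,-1,-34.7,-129,36,0,0,0.1,-1,-34.7,-129,40,0,0,0.1,-1,-34.7,-129,40,0,0,0.1,-1,-34.7,-129,40,0,0,0.1,-1,-34.7,-129,40,0,0,0.1]

```text
t: 13.7
eef_pos: [471.8, -283.1, 235.8]
tcp_rot: [3.141, -0.0, -0.253]
ft_force: [-0.0, 0.1, -1.9]
opening: 0.146
```

Run:
```python
from h import *
np.set_printoptions(precision=3,suppress=True)
s=env.state(); print(s['eef_pos'],s['tcp_rot'],s['ft_force'],s['opening'],s['t'])
a=-.252; print('target TCP',np.array([567.3,-307.4])-98.7*np.array([np.cos(a),np.sin(a)]))
p,d,cal=snap('wrist','w8.png'); W=cloud(d,cal); np.save('pics/w8W.npy',W)
snap('scene','s8.png'); snap('top','t8.png')
```

```text
[ 471.786 -283.078  235.831] [ 3.141 -0.    -0.253] [-0.028  0.075 -1.855] 0.1455112917637242 13.7
target TCP [ 471.717 -282.79 ]
```

View pics/w8.png

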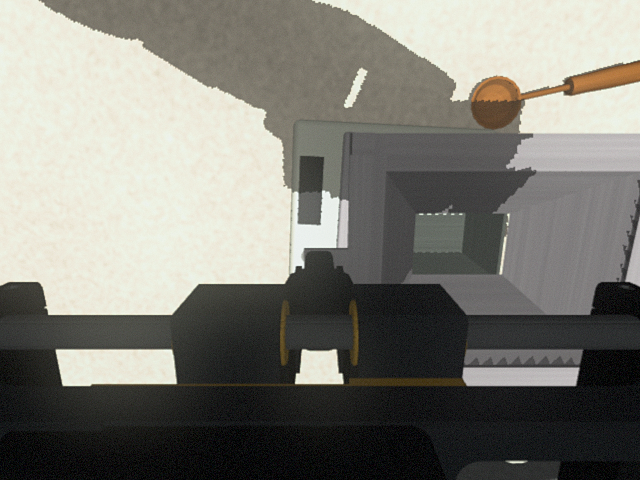

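View pics/s8.png

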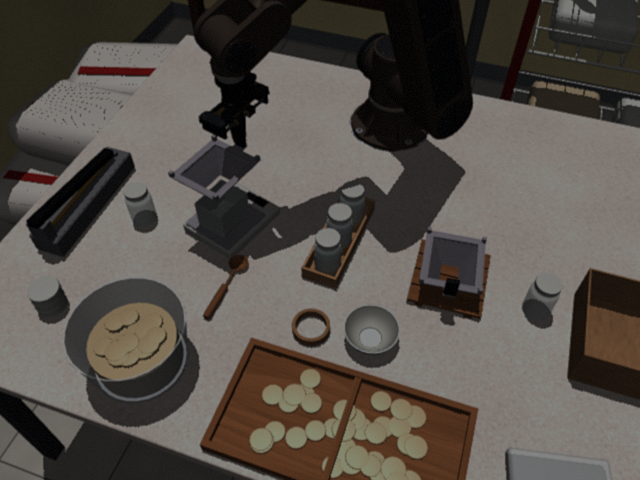

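Emit:
arm_command:
  motion: [-1,0,-0.2,3,0,0,0,-1,0,-0.2,8,0,0,0,-1,0,-0.2,14,0,0,0,-1,0,-0.2,20,0,0,0,-1,0,-0.2,24.5,0,0,0,-1,0,-0.2,27,0,0,0,-1,0,-0.2,27,0,0,0,-1,0,-0.2,27,0,0,0,-1,0,-0.2,27,0,0,0,-1,0,-0.2,27,0,0,0]

```text
t: 14.85
eef_pos: [471.8, -282.6, 208.8]
tcp_rot: [3.142, -0.0, -0.252]
ft_force: [-0.2, 0.4, -1.9]
opening: 0.147
```

Run:
```python
from h import *
np.set_printoptions(precision=3,suppress=True)
s=env.state(); print(s['eef_pos'],s['tcp_rot'],s['ft_force'],s['opening'],s['t'])
p,d,cal=snap('wrist','w9.png'); W=cloud(d,cal)
r=plane(W,185,203,(480,660,-410,-205)); print('wrist flange',r[:3],cv2.minAreaRect(r[4][:,:2].astype(np.float32)))
p,d,cal=snap('scene','s9.png'); W=cloud(d,cal)
cv2.imwrite('pics/s9c.png',cv2.resize(p[100:270,150:320,::-1],(680,680))[:600])
X,Y,Z=W[...,0],W[...,1],W[...,2]
r=plane(W,185,203,(480,680,-410,-205)); print('scene flange',r[:3],cv2.minAreaRect(r[4][:,:2].astype(np.float32)))
p,d,cal=snap('top','t9.png'); W=cloud(d,cal); X,Y,Z=W[...,0],W[...,1],W[...,2]
r=plane(W,185,203,(480,680,-410,-205)); print('top flange',r[:3],cv2.minAreaRect(r[4][:,:2].astype(np.float32)))
def rc(Wx,m): return cv2.minAreaRect(Wx[m][:,:2].astype(np.float32))
# lower chute: flange top at 83, grip 133 ; compare with earlier grip
m=(abs(X-540)<130)&(abs(Y-293)<95)&(Z>75)&(Z<100); print('lower flange top cam',rc(W,m),np.median(Z[m]))
m=(abs(X-640)<30)&(abs(Y-302)<40)&(Z>125)&(Z<140); print('lower grip',m.sum(),rc(W,m))
W0=np.load('pics/topW.npy')
for n,c in [('jars',(512,-3,120,60)),('jl',(555,485,60,60)),('jr',(602,-500,60,60))]:
    for Wx in (W0,W):
        m=(abs(Wx[...,0]-c[0])<c[2])&(abs(Wx[...,1]-c[1])<c[3])&(Wx[...,2]>100)&(Wx[...,2]<130); print(n,m.sum(),rc(Wx,m) if m.any() else None)
```

```text
[ 471.816 -282.608  208.794] [ 3.142 -0.    -0.252] [-0.196  0.396 -1.948] 0.14681532825243898 14.85
wrist flange (array([ -0.001,   0.   , 196.037]), np.int64(16873), array([ 567.94 , -275.993])) ((558.4006958007812, -301.1976013183594), (140.13153076171875, 167.95835876464844), 75.5263442993164)
scene flange (array([  0.002,   0.001, 194.299]), np.int64(1193), array([ 566.118, -307.26 ])) ((563.6321411132812, -304.418701171875), (149.8806610107422, 179.4564971923828), 75.78607940673828)
top flange (array([ -0.006,   0.002, 196.291]), np.int64(802), array([ 593.006, -294.101])) ((565.9492797851562, -305.631103515625), (146.8592987060547, 166.31646728515625), 75.60892486572266)
lower flange top cam ((549.8034057617188, 294.8983154296875), (184.00717163085938, 147.3309326171875), 5.802282810211182) 83.15155925811018
lower grip 50 ((637.9892578125, 302.8160095214844), (14.477555274963379, 28.402427673339844), 8.568553924560547)
jars 959 ((512.421630859375, -4.227302551269531), (58.49394607543945, 231.9551239013672), 87.21649932861328)
jars 955 ((512.1141357421875, -4.288543701171875), (58.513301849365234, 231.374267578125), 87.2803726196289)
jl 337 ((556.2827758789062, 511.7083435058594), (58.18339920043945, 57.40724563598633), 53.028812408447266)
jl 335 ((556.387451171875, 511.7098693847656), (57.608154296875, 59.1552848815918), 2.307459592819214)
jr 326 ((607.0034790039062, -530.1060180664062), (57.82089614868164, 58.80568313598633), 18.15443992614746)
jr 327 ((607.4329833984375, -530.5455322265625), (58.02759552001953, 58.64533615112305), 2.1254281997680664)
```

View pics/s9c.png

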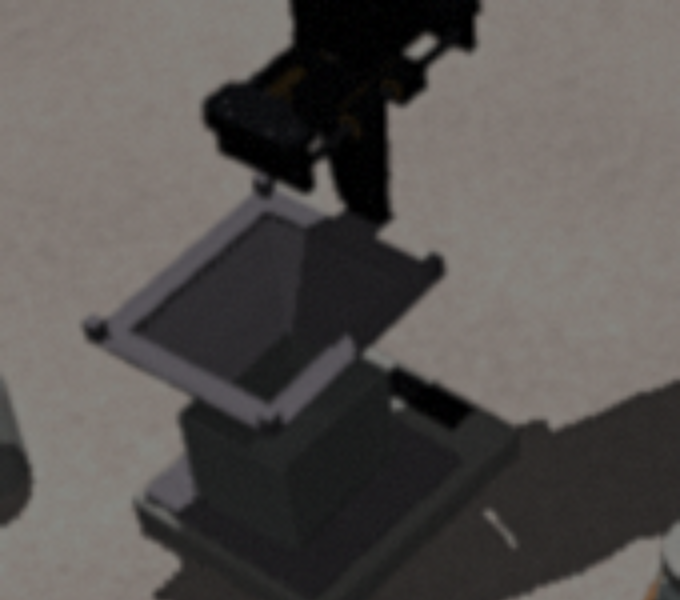

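View pics/t9.png

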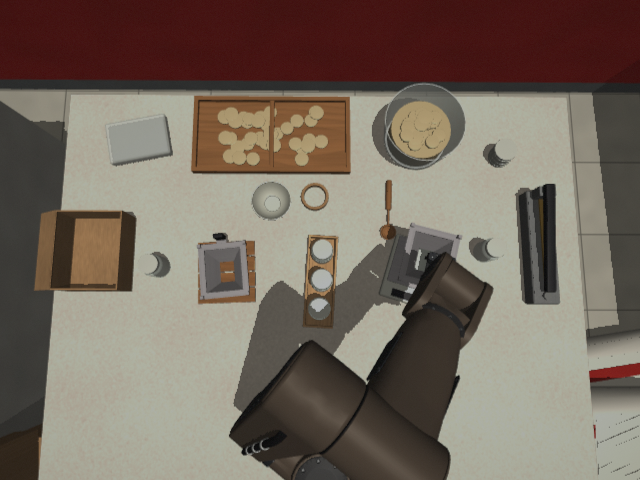

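View pics/w9.png

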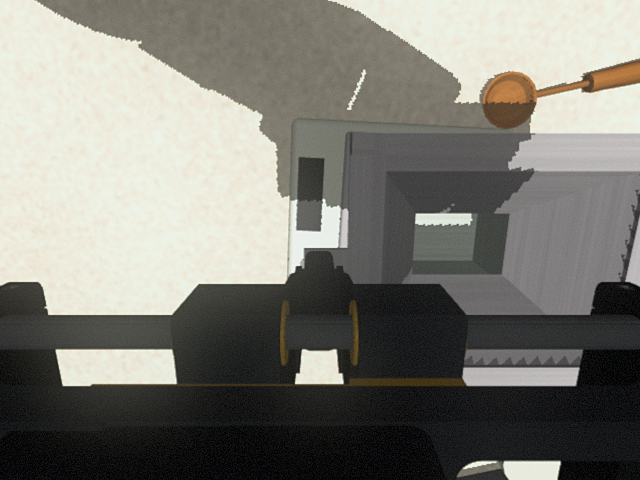

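Run:
```python
from h import *
np.set_printoptions(precision=3,suppress=True)
s=env.state(); print(s['eef_pos'],s['tcp_rot'],s['qvel'],s['opening'],s['t'])
print(env.job_done())
```

```text
[ 471.785 -282.602  208.726] [ 3.142 -0.    -0.252] [ 0.001  0.001  0.001  0.     0.    -0.001] 0.143053392378005 15.0
the job is handed in; nothing more can be done
None
```

I gripped the top chute by its black grip, lifted it straight off the pile and carried it over the jars. I handed the job in at about 15 s with the gripper still holding it over the tin.

**Last checks**
- **Height:** the wrist camera put the flange at 196.0 mm. That makes the outlet about 15 mm above the nominal 118 mm rim. The rim itself measured 117.6 mm, so the gap could be 15.5 mm.
- **Level:** by the wrist camera the flange is level to about 0.1°. The top camera suggested up to 0.3°, but from few points.
- **Centring:** the tool was within about 0.2 mm of the position worked out from the wrist views. The top camera's own fits of flange and tin differ by about 1.4 mm, within its pixel size.
- **Alignment:** the long sides of chute and tin agree to about 0.1°.
- **Nothing disturbed:** the top camera shows the lower chute's grip, the three jars in the carrier and the two loose jars within 0.7 mm of where they were at the start. The tape, bowl and spoon look unmoved, though I judged those by eye only. I could not measure the tin again with the chute above it.
- **Forces:** the readings after each move never went above about 3.5 N, and I saw no sign of a bump.

**Disagreement:** the scene camera's flange fit was about 5 mm off from the other two. It took in extra points (179 mm long instead of 166 mm), so I left it out.

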